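Seat the keyed spacer and the vice on the dock and lock them with the pin

ROBOT

A 6-joint arm with a two-finger parallel gripper is mounted at the origin on a cart in front of the work surface, level with it; the furniture and walls round the work are solid. World frame = base frame: x ahead of the robot, y to its left, z up, the work surface at z = 0. Lengths are in m, angles in rad, forces in N, time in s.
With the tool pointing down it reaches from about 0.275 to 0.75 m from the base axis. Payload 10.2 kg.
Tool frame: the origin (TCP) lies at the centre of the arm's flange, where the gripper is bolted on; the fingertips stand 166 mm ahead of it and the grasp point (between the pads) lies 147 mm ahead of it; z points along the fingers, y is the direction in which the jaws open and shut (so a half turn about z gives the same grasp; the last joint's range is limited). The gripper opens to 88 mm and grips with 3 to 60 N. Pads are 18 mm wide; open, the fingers measure 123 mm over their backs; the gripper's body (75 mm by 187 mm) begins 45 mm behind the grasp point.
Start: joints at [1.063, 0.313, 1.498, -0, 1.331, -0.223], TCP at [0.148, 0.504, 0.405] pointing down, gripper open.
Joint ranges: [-2.94, 2.94], [-0.97, 2.17], [0.19, 2.56], [-1.23, 4.37], [0.02, 3.11], [-2.88, 2.88]. Speed limits (rad/s): [2.39, 2.39, 3.01, 3.14, 3.14, 3.14].

INTERFACE

Orientations are given as a unit quaternion [w, x, y, z].
In Python, from cell import robot gives the robot as it stands. The module is installed in compiled form; this text tells all that it offers.
- The arm moves only by the tool send_rows, never from a script. Its argument "moves" is a list of rows, each a list of 4 numbers: the shift along the world's x, y, z in cm, then the turn about the world's z in degrees. In form: [[tx, ty, tz, spin], ...]. A call has 1 to 20 rows; each row shifts and turns the commanded pose from where the row before left it; what a row does not reach is not made up. A row lasts 1/8 s, in which the tool goes at most 62.5 mm and 10.7 degrees, less where a joint would pass 70% of its speed; a pose out of reach is approached as far as the arm can. A call with a gripper value outside its range is refused whole. "grip" is the finger opening in cm, from 0 to 8.81, set as the call begins (left out, the last holds). The fingers move at their own pace and stop on an object; "force" is the grip in N (left out, the last holds). Time passes only in rows, so rows that do not move let the fingers close. It gives the time, the measured TCP pose, the force and the opening at its end, in the units of the state.
- robot.read_state(): the state, without advancing time (a new reading comes with each control period).
- robot.capture(name): name is "scene" or "top" or "wrist"; returns a dict with "pixels" (400x640x3 uint8, red, green, blue), "fx", "fy", "cx", "cy" (pixels), "rvec" (rotation vector, rad) and "tvec" (3), from world to camera coordinates, as OpenCV has them. Camera axes: x right, y down, z forward; pixel columns grow to the right and rows downward; lengths in m; the calibration is good to about 2 mm. The wrist camera is an equidistant fisheye: a pixel r from the principal point sees the ray r / f radians off the axis. A picture is of the moment at which its call begins. There is no depth.
- robot.close_job(): hands the job in, once; it reports no verdict.
Trained networks look in the newest picture that a camera, given by its name, has taken for a name from the list of things; names that differ only in an ending like _2 or _b are one class to them, and where a whole thing is asked for, a point or a joint stands for the part that bears it (a point fixed in the world has none). Each returns a list of dicts, best first, with "conf" (0 to 1); they miss things now and then, are a little off and sometimes report something else, mostly with a low value. They report only what shows in the picture. A call takes as long as a camera call.
- robot.search_frame(query, camera): "bbox" ([left, top, right, bottom] in pixels, round what is visible of it).
- robot.mark_of(query, camera): "xy" ([column, row] in pixels: a listed point, or the origin of a listed thing).
The state is a dict: "time": time; "q": joint angles; "joint_velocities": joint speeds; "tau": joint torques, N m; "tcp_pos": TCP position; "tool_rot": TCP orientation; "wrist_force": force on the tool from outside, world axes, zero at the start; "ft_torque": the same for the moment, N m; "opening": opening from 0.0 (shut) to 1.0 (fully open).
Only numpy, scipy, OpenCV 4.12 (cv2) and the standard library are available. Lean on these libraries where they do the work, as an engineer would, in place of code of your own. Each camera call takes 0.05 s, during which the arm holds its last target. There are 200 camera calls.

TASK

Set up the vice on the indexing dock: slide the aluminium spacer plate along the dock, away from its open front end and without lifting it off, until its lugs drop into the dock's notches. Then stack the vice on the spacer, the red knob at the dock's front end, so that the lugs of its sole drop into the spacer's notches, and push the red lock pin fully down through all three. Do not tip the vice over, and leave the brass weight and the green-lidded tin where they are.

Things in the scene. Friction and masses are not known exactly. Their poses are not given: they have to be found in the camera images.
- dock: Dark steel indexing dock, fixed on the bench, 220 x 130 mm, with two bright steel guide rails. Origin on the bench surface, under where the seated spacer's origin belongs. x runs along the rails from the open front end (x = -145 mm, robot side) to the far end (x = +75 mm); z up. Rails: |y| = 52 to 65 mm, 32 mm high.
- dock_notches (a point): Point on the dock floor, 18 mm above the dock's origin, axes as the dock's. Floor notches beside the rails, 10 mm deep: a long pair (28 mm) centred at x = +40 mm and a short pair (18 mm) at x = -35 mm. Bore for the lock pin at x = -70 mm, y = 0.
- spacer: Loose aluminium plate on the dock floor between the rails (2 mm play a side), 18 to 42 mm short of its place; 0.4 kg, slides with a few N. Origin under it; plate x -85 to +65, |y| to 50, z 0 to 22 mm, axes as dock. 8 mm lugs under its side edges at x = +40 (24 long) and -35 mm (14 long). Rides 26 mm above the bench; when the lugs drop (2 mm play) at dock x = 0 it sinks to 18 mm.
- spacer_back (a point): Centre of the spacer's end face towards the dock's open front end (85 mm from the spacer's origin along -x, half-way up its 22 mm thickness): push here along the dock's +x.
- vice_seat (a point): Fixed to the spacer: where the vice's grip point must end, with the same axes. It is 72 mm above the spacer's top and 12 mm ahead (+x) of its origin. The spacer's top has notches 10 mm deep, open at the sides: 28 mm long at x = +28 mm and 18 mm long at x = -47 mm from this point; and a 16 mm bore for the pin at x = -82 mm.
- vice_grip (a point): Grip point of the small light grey vice, which stands on a blue sole plate (0.7 kg in all), at first on the bench beside the dock, this point 80 mm up. It is the middle of its upright block: 44 mm wide along y, 60 mm along x, flat sides from 60 mm below to 10 mm above the point; a narrower head ends 28 mm above. x points from the red knob's end to the other end, z up; take it from above.
- vice_sole (a point): Centre of the underside of the vice's sole plate (150 x 100 x 12 mm), 72 mm below and 22 mm behind (-x) the grip point, same axes. Lugs under it, 8 mm high with a 2 mm lead-in, at |y| = 36 to 50 mm: 24 mm long at x = +50 mm, 14 mm long at x = -25 mm from this point. 2 mm play in the spacer's notches; it rides 8 mm high until the lugs drop in.
- pin_top (a point): Centre of the top of the red mushroom knob (22 mm across) of the vertical lock pin in the vice's sole, 82 mm from the grip point along the vice's -x. 59 mm above the sole's underside when raised, 29 mm when fully pressed.
- lock_pin (a joint): Travel of the lock pin in m: 0 raised, 0.030 fully down. It stays where it is left; pressing it takes about 3 to 5 N. It goes down only if the bores of vice and spacer line up.
- brass_weight: Bystander: small brass weight with a knob, 36 mm across, 40 mm high; origin at the centre of its underside.
- felt_tin: Bystander: round tin with a green lid, 66 mm across, 30 mm high; origin at the centre of its underside.

How it is judged:
At the end, for the whole second after the job is handed in: The spacer is down in the dock (within 1.5 mm of the floor, 5 mm of its place), the vice is down on the spacer the right way round (within 1.7 mm of fully down, 6 mm of its place, upright), the lock pin is pressed at least 27 of its 30 mm, and all is at rest (z of spacer in the frame of dock below 0.0195 m and x of spacer in the frame of dock between -0.005 and 0.005 m and y of spacer in the frame of dock between -0.005 and 0.005 m and z of vice_grip in the frame of spacer below 0.0957 m and x of vice_grip in the frame of spacer between 0.006 and 0.018 m and y of vice_grip in the frame of spacer between -0.006 and 0.006 m and angle between vice_grip's own z axis and vertical below 0.04 rad and angle between the x axis of vice_grip and the x axis of dock, either way round below 0.12 rad and value of joint lock_pin above 0.027 m and linear speed of spacer below 0.02 m/s); the robot touches nothing.
It fails at once if the spacer is lifted off the dock (z of spacer in the frame of dock above 0.045 m).
It fails at once if the vice is tipped over (angle between vice_grip's own z axis and vertical above 0.5 rad).
It fails at once if the brass weight is knocked out of its place (more than 40 mm) (distance of brass_weight from where it was at the start of the episode above 0.04 m).
It fails at once if the green-lidded tin is knocked out of its place (more than 40 mm) (distance of felt_tin from where it was at the start of the episode above 0.04 m).
It also fails if it takes over 58 s, if anything falls off the work surface, if the arm or the gripper's body presses on something with over 40 N, if the wrist force passes 120 N, or if a joint passes its speed limit or range.

## Working session

There is one attempt and no reset: what is moved stays moved. The work goes in short steps, Python scripts to look and compute and a tool call to move; the robot and the scene stay as the last step left them, time stands still between calls to the robot, and variables do not carry over. Pictures are saved under pics/ and viewed, about 8 in all and at most 12, crops included, and the job is handed in when it is done.

Besides the shell and the picture viewer there is one more tool, called after "Request:" as a command line: name --pt "numbers of a row" for each row, then --argument value for the rest. send_rows: Moves the arm, as the interface text tells. Its arguments: {"type":"object","properties":{"moves":{"type":"array"},"grip":{"type":"number"},"force":{"type":"number"}},"required":["moves"]}

```bash
mkdir -p pics; cat > h.py <<'E'
import numpy as np, cv2, json
from scipy.optimize import least_squares
from cell import robot
def cam(n):
    c=robot.capture(n); c['n']=n; c['R']=cv2.Rodrigues(np.array(c['rvec'],float))[0]; c['t']=np.array(c['tvec'],float).ravel(); return c
def ray(c,p):
    x=(p[0]-c['cx'])/c['fx']; y=(p[1]-c['cy'])/c['fy']
    if c['n']=='wrist':
        r=np.hypot(x,y); s=np.sin(r)/r if r>1e-9 else 1; d=np.array([x*s,y*s,np.cos(r)])
    else: d=np.array([x,y,1.])
    d=c['R'].T@d; return -c['R'].T@c['t'], d/np.linalg.norm(d)
def atz(c,p,z):
    o,d=ray(c,p); return o+d*(z-o[2])/d[2]
def tri(L):
    A=0;b=0
    for c,p in L:
        o,d=ray(c,p); M=np.eye(3)-np.outer(d,d); A=A+M; b=b+M@o
    X=np.linalg.solve(A,b); 
    return X,[round(1e3*np.linalg.norm(np.cross(X-ray(c,p)[0],ray(c,p)[1])),1) for c,p in L]
def proj(c,X):
    v=c['R']@np.array(X)+c['t']
    if c['n']=='wrist':
        r=np.hypot(v[0],v[1]); th=np.arctan2(r,v[2]); u=v[:2]/r*th
    else: u=v[:2]/v[2]
    return np.array([u[0]*c['fx']+c['cx'],u[1]*c['fy']+c['cy']])
def save(c,name): cv2.imwrite('pics/'+name+'.png',c['pixels'][:,:,::-1])
N=['dock','dock_notches','spacer','spacer_back','vice_seat','vice_grip','vice_sole','pin_top','brass_weight','felt_tin']
def look(cams,names=N,show=True):
    C={n:cam(n) for n in cams}
    for q in names:
        L=[]
        for n in cams:
            m=robot.mark_of(q,n)
            if m: L.append((C[n],m[0]['xy'])); 
            if m and show: print(q,n,np.round(m[0]['xy']).tolist(),round(m[0]['conf'],2),end=' ')
        if len(L)>1:
            X,e=tri(L); print(q,np.round(X,4).tolist(),e)
        else: print(q,'--')
    return C
np.set_printoptions(suppress=True,precision=4)
E
python3 - <<'E'
from h import *
C=look(['scene','top','wrist'])
for n in C: save(C[n],n+'0')
a=np.vstack([C['scene']['pixels'],C['top']['pixels']])[:,:,::-1]
cv2.imwrite('pics/both.png',cv2.resize(a,(480,600),interpolation=cv2.INTER_AREA))
s=robot.read_state();print(s['tcp_pos'],s['tool_rot'],s['time'])
E
```

```text
dock scene [307.0, 200.0] 0.67 dock --
dock_notches --
spacer scene [299.0, 192.0] 0.74 spacer top [249.0, 221.0] 0.72 spacer [0.4787, -0.0939, 0.0711] [np.float64(27.2), np.float64(27.2)]
spacer_back scene [275.0, 205.0] 0.96 spacer_back top [253.0, 220.0] 0.88 spacer_back [0.4634, -0.0746, 0.0395] [np.float64(3.5), np.float64(3.5)]
vice_seat top [240.0, 156.0] 0.72 vice_seat --
vice_grip scene [414.0, 210.0] 0.85 vice_grip top [397.0, 146.0] 0.58 vice_grip [0.5911, -0.3487, 0.0803] [np.float64(0.2), np.float64(0.2)]
vice_sole scene [406.0, 240.0] 0.65 vice_sole top [390.0, 163.0] 0.74 vice_sole [0.5797, -0.3438, 0.0102] [np.float64(1.4), np.float64(1.4)]
pin_top scene [384.0, 228.0] 0.66 pin_top top [392.0, 189.0] 0.51 pin_top [0.5083, -0.3335, 0.0742] [np.float64(1.4), np.float64(1.4)]
brass_weight scene [357.0, 217.0] 0.84 brass_weight top [313.0, 159.0] 0.5 brass_weight [0.6033, -0.1935, -0.0124] [np.float64(2.3), np.float64(2.3)]
felt_tin scene [280.0, 270.0] 0.89 felt_tin top [327.0, 284.0] 0.77 felt_tin [0.344, -0.2089, 0.005] [np.float64(5.0), np.float64(5.0)]
[0.1475 0.5039 0.4047] [0.     0.1419 0.9899 0.    ] 1.65
```

View pics/top0.png

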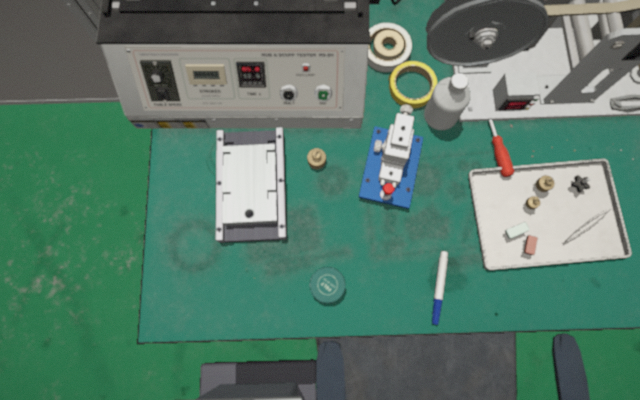

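View pics/scene0.png

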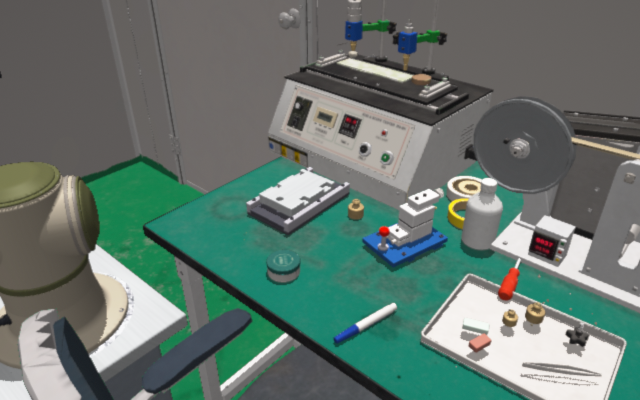

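The top view shows the dock at cols 216–286, rows 130–241, with its bore end toward the robot. The vice is at (397,146) and its red knob at (388,188). The tin is at (327,286) and the weight at (316,158). I'll bring the wrist camera over the dock.

Request:
send_rows --pt "1.5 -4 0 1" --pt "2 -4 0 1" --pt "2 -4 0 1.3" --pt "2 -4 0 1" --pt "2 -4 0 1" --pt "2 -4 0 1" --pt "2 -4 0 1" --pt "2 -4 0 1" --pt "2 -4 0 1" --pt "2 -4 0 1" --pt "2 -4 0 1" --pt "2 -4 0 1" --pt "2 -4 0 1" --pt "1.5 -4 0 1" --pt "0 -2 0 1" --pt "0 0 0 1" --grip 0

```text
time: 3.65
tcp_pos: [0.4175, -0.0769, 0.4046]
tool_rot: [-0.0, 0.001, 1.0, 0.0]
wrist_force: [-0.6, 0.5, 0.2]
opening: 0.006
```

```bash
python3 - <<'E'
from h import *
s=robot.read_state();print(s['tcp_pos'],s['tool_rot'],s['time'])
C=look(['wrist','top'])
save(C['wrist'],'w1')
np.save('w1.npy',C['wrist'],allow_pickle=True)
E
```

```text
[ 0.4175 -0.0769  0.4046] [-0.0001  0.0008  1.      0.0001] 3.65
dock --
dock_notches top [388.0, 187.0] 0.64 dock_notches --
spacer wrist [207.0, 112.0] 0.31 spacer --
spacer_back wrist [322.0, 209.0] 0.87 spacer_back top [248.0, 223.0] 0.97 spacer_back [0.4625, -0.0676, 0.0421] [np.float64(1.2), np.float64(1.2)]
vice_seat --
vice_grip wrist [120.0, 299.0] 0.64 vice_grip top [397.0, 144.0] 0.98 vice_grip [0.5909, -0.3502, 0.0807] [np.float64(2.7), np.float64(2.7)]
vice_sole wrist [143.0, 268.0] 0.89 vice_sole top [389.0, 165.0] 0.71 vice_sole [0.5751, -0.3426, 0.0127] [np.float64(1.2), np.float64(1.2)]
pin_top wrist [210.0, 109.0] 0.64 pin_top top [388.0, 187.0] 0.53 pin_top [0.3994, -0.2148, 0.2477] [np.float64(104.1), np.float64(104.1)]
brass_weight wrist [319.0, 210.0] 0.46 brass_weight top [314.0, 161.0] 0.82 brass_weight [0.4383, -0.1348, 0.2782] [np.float64(82.6), np.float64(82.6)]
felt_tin wrist [209.0, 111.0] 0.85 felt_tin top [328.0, 284.0] 0.77 felt_tin [0.3475, -0.213, -0.0088] [np.float64(1.3), np.float64(1.3)]
```

View pics/w1.png

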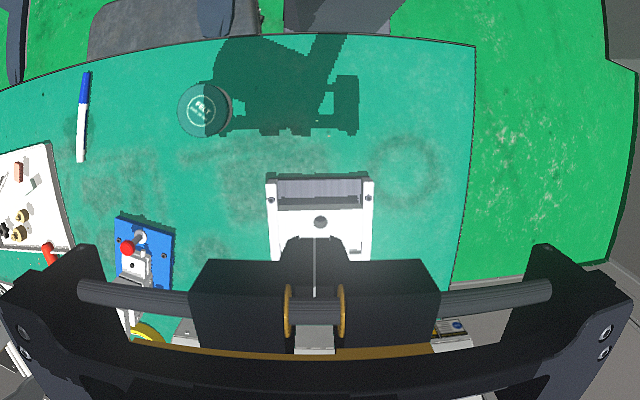

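```bash
cat >> h.py <<'E'
def rect(c,x0,x1,y0,y1,z,s=2.0):
    # output: up=+x, left=+y, s px/mm, ticks each 50 mm
    H=int((x1-x0)*1e3*s);W=int((y1-y0)*1e3*s)
    mp=np.array([[proj(c,[x1-i/s/1e3,y1-j/s/1e3,z]) for j in range(W)] for i in range(H)],np.float32)
    im=cv2.remap(c['pixels'][:,:,::-1].copy(),mp,None,cv2.INTER_CUBIC)
    for x in np.arange(np.ceil(x0*20)/20,x1,.05): cv2.line(im,(0,int((x1-x)*1e3*s)),(8,int((x1-x)*1e3*s)),(255,0,255),1)
    for y in np.arange(np.ceil(y0*20)/20,y1,.05): cv2.line(im,(int((y1-y)*1e3*s),0),(int((y1-y)*1e3*s),8),(255,0,255),1)
    return im
E
python3 - <<'E'
from h import *
w=np.load('w1.npy',allow_pickle=True).item(); t=cam('top')
a=rect(t,.38,.66,-.16,.02,.032); b=rect(w,.38,.66,-.16,.02,.032)[:,:]; c=rect(t,.46,.70,-.44,-.26,.012,1.2)
c=cv2.copyMakeBorder(c,0,a.shape[0]-c.shape[0],0,0,0)
d=np.hstack([a,b[:,:200] if 0 else cv2.resize(b,None,fx=.5,fy=.5) if 0 else b]);print(d.shape)
cv2.imwrite('pics/r1.png',d)
for p in [(219,130),(216,241),(284,130),(286,238)]: print(atz(t,p,.032))
for p in [(266,181),(374,181),(363,181),(277,181)]: print('w',atz(w,p,.032))
E
```

```text
(560, 720, 3)
[ 0.6522 -0.0082  0.032 ]
[ 0.4309 -0.0082  0.032 ]
[ 0.6486 -0.1365  0.032 ]
[ 0.4327 -0.1381  0.032 ]
w [ 0.4316 -0.1327  0.032 ]
w [ 0.4317 -0.0044  0.032 ]
w [ 0.4317 -0.0177  0.032 ]
w [ 0.4317 -0.1195  0.032 ]
```

View pics/r1.png

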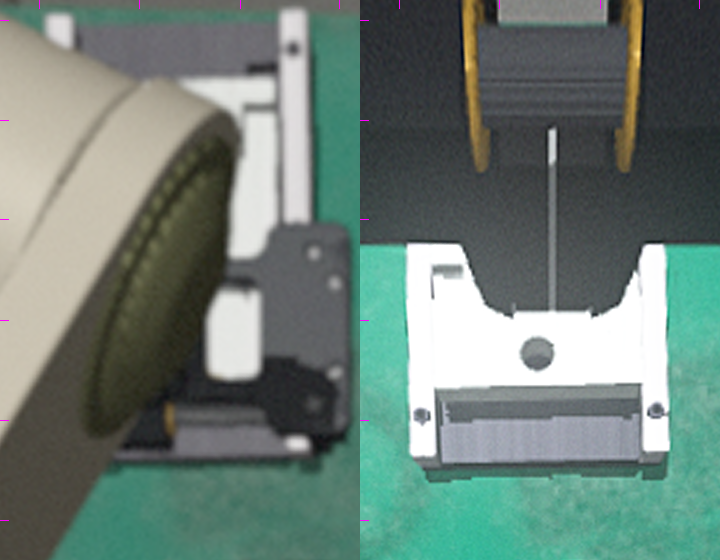

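The wrist view shows the dock yaw at about 0. The dock's centre is near y −0.069 and its front near x 0.4315, so its origin is about (0.577, −0.070). The spacer's back is at x 0.4625, about 30 mm short. Next I'll push it with closed fingers.

Request:
send_rows --pt "0.3 0.3 -5 0" --pt "0.3 0.2 -5 0" --pt "0 0.1 -5 0" --pt "0 0 -4 0" --pt "0 0 -1.9 0" --pt "0 0 0 0" --pt "1 0 0 0" --pt "1 0 0 0" --pt "0.5 0 0 0" --pt "0.5 0 0 0" --pt "0.2 0 0 0" --pt "0.2 0 0 0" --pt "0.2 0 0 0" --pt "0.2 0 0 0" --pt "0.2 0 0 0" --pt "0.2 0 0 0"

```text
time: 6.8
tcp_pos: [0.4657, -0.0701, 0.1957]
tool_rot: [-0.0, 0.0, 1.0, 0.0]
wrist_force: [-2.5, -0.1, 0.8]
opening: 0.003
```

Request:
send_rows --pt "0.2 0 0 0" --pt "0.2 0 0 0" --pt "0.2 0 0 0" --pt "0.2 0 0 0" --pt "0.15 0 0 0" --pt "0.15 0 0 0" --pt "0.15 0 0 0"

```text
time: 7.68
tcp_pos: [0.4781, -0.0701, 0.1957]
tool_rot: [0.0, 0.0, 1.0, 0.0]
wrist_force: [-2.9, -0.6, 0.5]
opening: 0.006
```

Request:
send_rows --pt "0.15 0 0 0" --pt "0.15 0 0 0" --pt "0.15 0 0 0"

```text
time: 8.05
tcp_pos: [0.4826, -0.0702, 0.1957]
tool_rot: [-0.0, 0.0, 1.0, -0.0]
wrist_force: [-3.8, -0.3, 1.1]
opening: 0.007
```

Request:
send_rows --pt "0.15 0 0 0" --pt "0.15 0 0 0"

```text
time: 8.3
tcp_pos: [0.485, -0.0701, 0.1956]
tool_rot: [-0.002, -0.0, 1.0, 0.0]
wrist_force: [-14.1, -3.1, 9.4]
opening: 0.003
```

Request:
send_rows --pt "0.15 0 0 0" --pt "0.15 0 0 0"

```text
time: 8.55
tcp_pos: [0.4865, -0.0702, 0.1955]
tool_rot: [-0.005, -0.001, 1.0, 0.001]
wrist_force: [-30.5, -7.3, 22.2]
opening: 0.003
```

Request:
send_rows --pt "-1 0 0 0" --pt "-2 0 0 0" --pt "-2 0 3 0" --pt "-2 0 5 0" --pt "-1 0 5 0" --pt "0 0 0 0"

```text
time: 9.3
tcp_pos: [0.4087, -0.0703, 0.3288]
tool_rot: [0.004, 0.0, 1.0, -0.002]
wrist_force: [-0.3, -0.1, -0.6]
opening: 0.009
```

```bash
python3 - <<'E'
from h import *
C=look(['wrist','scene'],['spacer_back','vice_grip','vice_sole','pin_top']);np.save('w2.npy',C['wrist'],allow_pickle=True)
print(robot.read_state()['tcp_pos'],robot.read_state()['time'])
a=rect(C['wrist'],.40,.56,-.16,.02,.040,2.2);s=C['scene']['pixels'][150:250,230:360,::-1]
s=cv2.resize(s,None,fx=3,fy=3,interpolation=cv2.INTER_CUBIC);s=cv2.copyMakeBorder(s,0,a.shape[0]-s.shape[0],0,0,0)
cv2.imwrite('pics/r2.png',np.hstack([a,s]))
E
```

```text
spacer_back scene [288.0, 204.0] 0.92 spacer_back --
vice_grip scene [415.0, 209.0] 0.94 vice_grip --
vice_sole wrist [122.0, 293.0] 0.96 vice_sole scene [403.0, 241.0] 0.78 vice_sole [0.5727, -0.3404, 0.0064] [np.float64(1.0), np.float64(1.0)]
pin_top wrist [91.0, 282.0] 0.6 pin_top scene [382.0, 226.0] 0.72 pin_top [0.5114, -0.325, 0.0717] [np.float64(0.1), np.float64(0.1)]
[ 0.4086 -0.0702  0.3252] 9.8
```

View pics/r2.png

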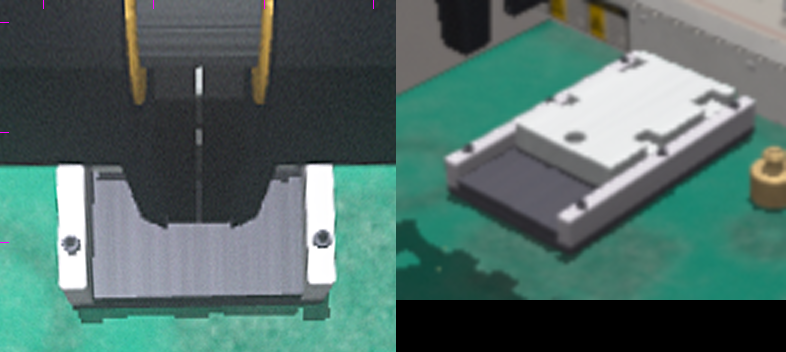

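```bash
python3 - <<'E'
from h import *
c=cam('scene'); O=np.array([.5775,-.0705,0])
f=lambda p: np.round(proj(c,O+np.array(p)),1)
print('rail front outer right top/inner',f([-.145,-.065,.032]),f([-.145,-.052,.032]),'left',f([-.145,.065,.032]),'far r',f([.075,-.065,.032]),'far l',f([.075,.065,.032]))
for z in (.018,.026): print(z,'frontR top',f([-.085,-.05,z+.022]),'frontL top',f([-.085,.05,z+.022]),'back R',f([.065,-.05,z+.022]),'back L',f([.065,.05,z+.022]),'bore',f([-.07,0,z+.022]),'sb',f([-.085,0,z+.011]))
s=cv2.resize(c['pixels'][160:235,240:355,::-1],None,fx=6,fy=6,interpolation=cv2.INTER_CUBIC)
for z,col in ((.018,(0,0,255)),(.026,(255,0,0))):
    P=np.array([f([x,y,z+.022]) for x,y in((-.085,-.05),(-.085,.05),(.065,.05),(.065,-.05))])
    cv2.polylines(s,[np.int32((P-[240,160])*6+3)],True,col,1)
P=np.array([f([x,y,.032]) for x,y in((-.145,-.065),(-.145,.065),(.075,.065),(.075,-.065))])
cv2.polylines(s,[np.int32((P-[240,160])*6+3)],True,(0,200,0),1)
cv2.imwrite('pics/s3.png',s)
E
```

```text
rail front outer right top/inner [286.5 224.2] [282.1 221.9] left [245.4 202.5] far r [350.5 184. ] far l [310.3 166.9]
0.018 frontR top [300.5 206.7] frontL top [268.9 191.2] back R [343.1 180.7] back L [312.1 167.4] bore [288.9 196.1] sb [284.5 202.9]
0.026 frontR top [300.4 203.7] frontL top [268.7 188.3] back R [343.1 177.8] back L [312.  164.6] bore [288.8 193.2] sb [284.4 199.9]
```

View pics/s3.png

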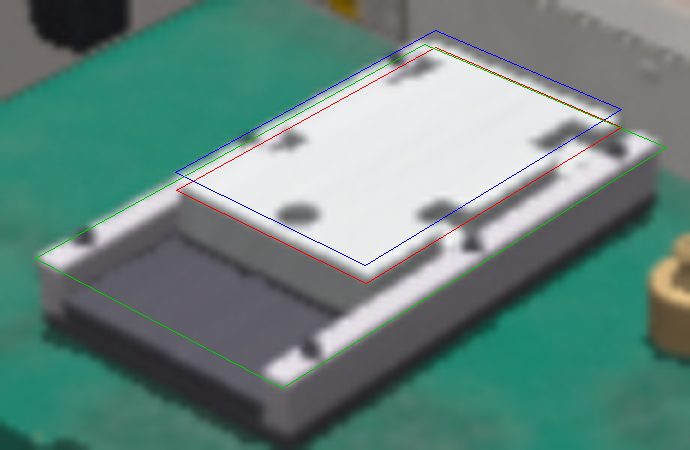

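The red outline (dropped, 18 mm) matches the plate and the blue outline (26 mm) does not, so the spacer is seated. Next is the vice.

Request:
send_rows --pt "1 -4 1.5 -2" --pt "1 -5 1.5 -2" --pt "1.5 -5 1.5 -2" --pt "1.5 -5 1.5 -2" --pt "1 -5 1.5 -2" --pt "1 -2 0 -2" --pt "0 0 0 0" --grip 8.8

```text
time: 10.72
tcp_pos: [0.4786, -0.3311, 0.3998]
tool_rot: [-0.0, 0.105, 0.994, 0.0]
wrist_force: [-0.0, 0.2, 0.3]
opening: 0.777
```

```bash
python3 - <<'E'
from h import *
s=robot.read_state();print(s['tcp_pos'],s['tool_rot'],s['time'])
C=look(['wrist','scene'],['vice_grip','vice_sole','pin_top'])
np.save('w3.npy',C['wrist'],allow_pickle=True)
C['top']=cam('top')
for q in ['vice_grip','vice_sole','pin_top']: print(q,robot.mark_of(q,'top')[:1])
save(C['wrist'],'w3')
E
```

```text
[ 0.4786 -0.3311  0.3998] [-0.0004  0.1052  0.9945  0.0004] 10.725
vice_grip wrist [318.0, 276.0] 0.63 vice_grip --
vice_sole wrist [512.0, 146.0] 0.68 vice_sole scene [403.0, 241.0] 0.73 vice_sole [0.4285, -0.3312, 0.2036] [np.float64(115.9), np.float64(115.9)]
pin_top wrist [323.0, 207.0] 0.67 pin_top scene [384.0, 227.0] 0.43 pin_top [0.513, -0.3277, 0.0701] [np.float64(1.4), np.float64(1.4)]
vice_grip []
vice_sole []
pin_top []
```

View pics/w3.png

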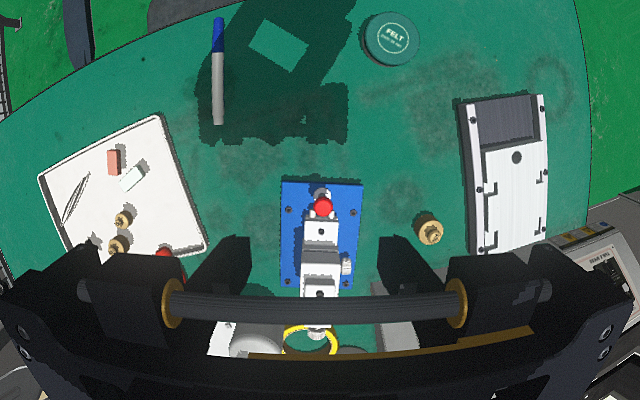

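The wrist view shows the sole's corners at about (283,177) and (362,184), the knob at (322,207), and the dock with the spacer bore at (516,157).

```bash
python3 - <<'E'
from h import *
w=np.load('w3.npy',allow_pickle=True).item()
print('sole',[atz(w,p,.020)[:2] for p in [(283,177),(362,184),(280,281),(353,289)]])
print('pin',atz(w,(322.5,207),.067)[:2],'bore',atz(w,(516,157),.040)[:2])
a=rect(w,.47,.70,-.43,-.25,.020,2.2); b=rect(w,.41,.66,-.15,.01,.040,2.2); a=cv2.copyMakeBorder(a,0,b.shape[0]-a.shape[0],0,0,0)
print(a.shape,b.shape);cv2.imwrite('pics/r4.png',np.hstack([a,b]))
E
```

```text
sole [array([ 0.4816, -0.3685]), array([ 0.5099, -0.2769]), array([ 0.6225, -0.4082]), array([ 0.657 , -0.3121])]
pin [ 0.5124 -0.3277] bore [ 0.5094 -0.0688]
(550, 396, 3) (550, 352, 3)
```

View pics/r4.png

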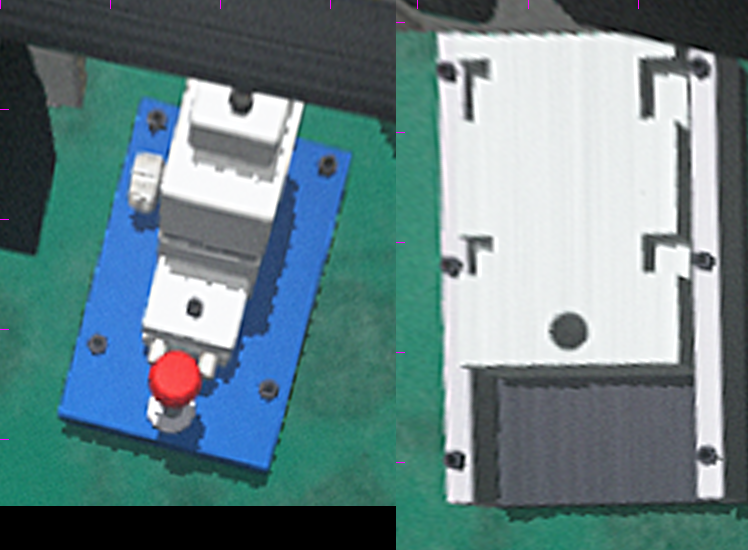

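```bash
python3 - <<'E'
from h import *
w=np.load('w3.npy',allow_pickle=True).item(); t=cam('top')
print(tri([(w,(347,264)),(t,(378,146))]))
s=cam('scene');im=cv2.resize(s['pixels'][180:270,355:455,::-1],None,fx=6,fy=6,interpolation=cv2.INTER_CUBIC);cv2.imwrite('pics/s5.png',im)
E
```

```text
(array([ 0.6037, -0.3162,  0.0424]), [np.float64(3.0), np.float64(3.0)])
```

View pics/s5.png

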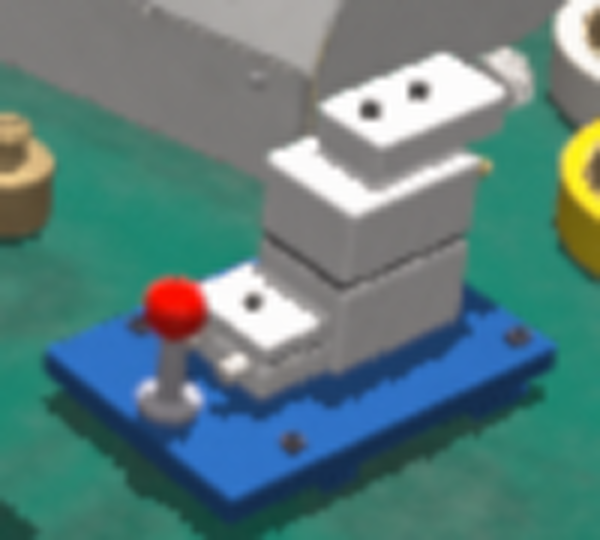

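The side knob is low (about 42 mm), so it clears fingertips at 63 mm. Sole corners put the grip at (0.592, −0.349) with yaw −14.4°, and the network marks put it at (0.591, −0.349).

Request:
send_rows --pt "3.5 -0.5 0 -0.8" --pt "4 -0.7 0 -0.8" --pt "3.8 -0.6 0 -0.8" --pt "0 0 -4 0" --pt "0 0 -4 0" --pt "0 0 -4 0" --pt "0 0 -3 0" --pt "0 0 -2.1 0" --pt "0 0 0 0"

```text
time: 12.55
tcp_pos: [0.5913, -0.348, 0.2281]
tool_rot: [-0.001, 0.126, 0.992, 0.001]
wrist_force: [-0.2, 0.8, -0.2]
opening: 1.001
```

Request:
send_rows --pt "0 0 0 0" --pt "0 0 0 0" --pt "0 0 0 0" --pt "0 0 0 0" --pt "0 0 0 0" --grip 3.5 --force 35

```text
time: 13.18
tcp_pos: [0.5915, -0.3483, 0.2299]
tool_rot: [0.0, 0.126, 0.992, -0.0]
wrist_force: [0.7, -0.4, -0.0]
opening: 0.497
```

Request:
send_rows --pt "0 0 0.5 0" --pt "0 0 2 0" --pt "0 0 3 0" --pt "0 0 3 0" --pt "0 0 1.5 0" --pt "0 2 0 1" --pt "0 3 0 2" --pt "0 4 0 2" --pt "0 4 0 2" --pt "0 4 0 2" --pt "0 4 0 2" --pt "0 4 0 2" --pt "0 2 0 1.9" --pt "0 1 0 0" --pt "0 0 0 0" --pt "0 0 0 0"

```text
time: 15.18
tcp_pos: [0.5916, -0.0692, 0.3296]
tool_rot: [-0.0, -0.004, 1.0, -0.0]
wrist_force: [-0.1, -0.8, -7.2]
opening: 0.496
```

```bash
python3 - <<'E'
from h import *
s=robot.read_state();print(s['tcp_pos'],s['tool_rot'],s['wrist_force'],s['time'])
C=look(['wrist','scene'],['vice_grip','vice_sole','pin_top'])
w=C['wrist'];np.save('w6.npy',w,allow_pickle=True)
save(w,'w6')
E
```

```text
[ 0.5916 -0.0692  0.3296] [-0.     -0.0035  1.     -0.0002] [-0.1194 -0.775  -7.1662] 15.175
vice_grip wrist [312.0, 271.0] 0.78 vice_grip scene [312.0, 130.0] 0.94 vice_grip [0.595, -0.0679, 0.1741] [np.float64(1.7), np.float64(1.7)]
vice_sole scene [307.0, 160.0] 0.74 vice_sole --
pin_top wrist [312.0, 97.0] 0.62 pin_top scene [286.0, 144.0] 0.61 pin_top [0.5107, -0.0679, 0.1702] [np.float64(2.5), np.float64(2.5)]
```

View pics/w6.png

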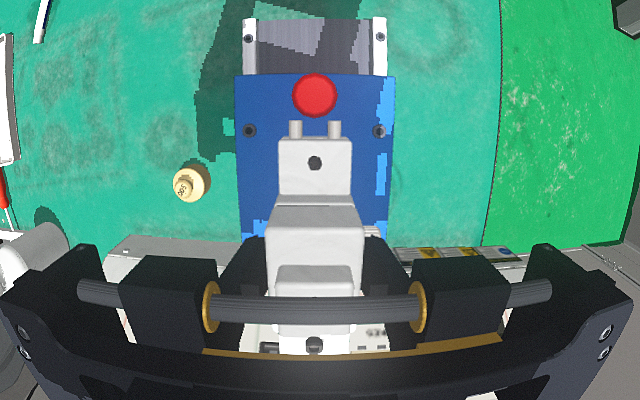

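```bash
python3 - <<'E'
from h import *
w=np.load('w6.npy',allow_pickle=True).item()
print('pin',atz(w,(314,95),.1667)[:2])
print('sole',[atz(w,p,.1197)[:2] for p in [(236.5,76),(395,76),(238,236)]])
print('rails',[atz(w,p,.032)[:2] for p in [(243,18),(387,17),(242,74),(388,74)]])
E
```

```text
pin [ 0.5114 -0.0687]
sole [array([ 0.4973, -0.1164]), array([ 0.4964, -0.0191]), array([ 0.6032, -0.1203])]
rails [array([ 0.4345, -0.1331]), array([ 0.4324, -0.0039]), array([ 0.4876, -0.1334]), array([ 0.4864, -0.0029])]
```

Request:
send_rows --pt "-0.15 0 -1 0" --pt "0 0 -1.5 0" --pt "0 0 -1.5 0" --pt "0 0 -1 0" --pt "0 0 -0.5 0" --pt "0 0 -0.3 0" --pt "0 0 -0.2 0" --pt "0 0 0 0"

```text
time: 16.58
tcp_pos: [0.59, -0.0681, 0.2699]
tool_rot: [0.0, -0.004, 1.0, -0.0]
wrist_force: [-0.3, 0.0, -7.4]
opening: 0.495
```

Request:
send_rows --pt "0 0 -0.1 0" --pt "0 0 -0.1 0" --pt "0 0 0 0"

```text
time: 16.95
tcp_pos: [0.59, -0.0682, 0.2676]
tool_rot: [-0.0, -0.004, 1.0, 0.0]
wrist_force: [0.0, 0.6, -7.2]
opening: 0.496
```

Request:
send_rows --pt "0 0 -0.15 0" --pt "0 0 -0.15 0" --pt "0 0 0 0"

```text
time: 17.32
tcp_pos: [0.59, -0.0681, 0.2646]
tool_rot: [-0.0, -0.004, 1.0, 0.0]
wrist_force: [-1.0, -1.2, -7.2]
opening: 0.499
```

Request:
send_rows --pt "0 0 -0.1 0" --pt "0 0 -0.1 0" --pt "0 0 0 0"

```text
time: 17.7
tcp_pos: [0.59, -0.0682, 0.2626]
tool_rot: [-0.0, -0.004, 1.0, 0.0]
wrist_force: [0.2, -0.4, -7.9]
opening: 0.492
```

Request:
send_rows --pt "0 0 -0.1 0" --pt "0 0 -0.05 0" --pt "0 0 0 0"

```text
time: 18.08
tcp_pos: [0.59, -0.0681, 0.2619]
tool_rot: [0.0, -0.004, 1.0, -0.0]
wrist_force: [-3.6, 1.1, 2.3]
opening: 0.498
```

Request:
send_rows --pt "0 0 0 0" --pt "0 0 0 0" --pt "0 0 0 0" --pt "0 0 0 0" --grip 8.8

```text
time: 18.58
tcp_pos: [0.5901, -0.0682, 0.2612]
tool_rot: [0.0, -0.004, 1.0, -0.0]
wrist_force: [-0.9, -0.3, -0.6]
opening: 0.925
```

Request:
send_rows --pt "0 0 2 0" --pt "0 0 4 0" --pt "0 0 4 0" --pt "-3 0 0 0" --pt "-4 0 0 0" --pt "-3 0 0 0" --pt "0 0 0 0" --grip 0

```text
time: 19.45
tcp_pos: [0.4891, -0.0681, 0.3617]
tool_rot: [0.0, -0.004, 1.0, -0.0]
wrist_force: [0.3, -1.5, 0.6]
opening: 0.179
```

```bash
python3 - <<'E'
from h import *
s=robot.read_state();print(s['tcp_pos'],s['tool_rot'],s['wrist_force'],s['time'])
C=look(['wrist','scene'],['vice_grip','vice_sole','pin_top'])
s=C['scene']; im=cv2.resize(s['pixels'][110:240,230:370,::-1],None,fx=4,fy=4,interpolation=cv2.INTER_CUBIC)
w=C['wrist']['pixels'][100:300,220:420,::-1]; w=cv2.copyMakeBorder(w,0,im.shape[0]-200,0,0,0)
cv2.imwrite('pics/s7.png',np.hstack([im,w]))
E
```

```text
[ 0.4891 -0.0681  0.3617] [ 0.0003 -0.0039  1.     -0.0001] [ 0.2528 -1.4788  0.6084] 19.45
vice_grip wrist [314.0, 305.0] 0.71 vice_grip scene [314.0, 152.0] 0.74 vice_grip [0.5917, -0.0679, 0.1153] [np.float64(4.9), np.float64(4.9)]
vice_sole scene [306.0, 186.0] 0.72 vice_sole --
pin_top wrist [314.0, 220.0] 0.66 pin_top scene [285.0, 173.0] 0.7 pin_top [0.5059, -0.0656, 0.1017] [np.float64(2.8), np.float64(2.8)]
```

View pics/s7.png

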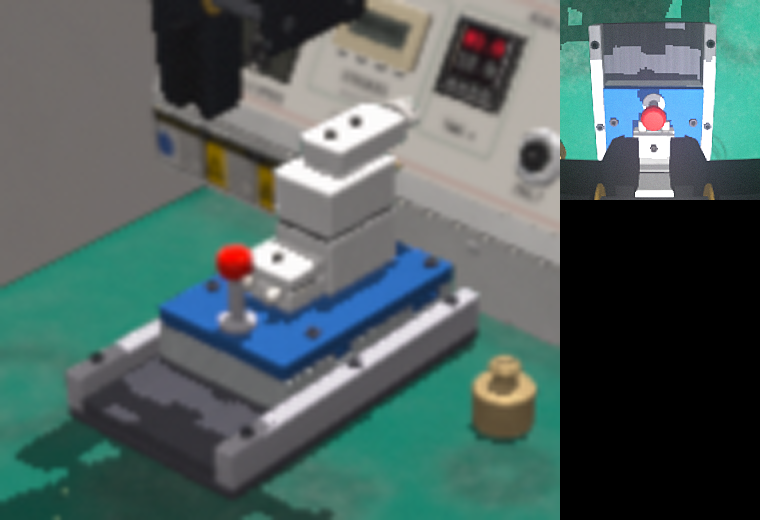

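The vice sits flush on the spacer with the knob to the front. Now I'll press the pin.

Request:
send_rows --pt "0.9 0 0 0" --pt "0.9 0 0 0" --pt "0 0 -4 0" --pt "0 0 -3.5 0" --pt "0 0 -1.5 0" --pt "0 0 -0.5 0" --pt "0 0 -0.5 0" --pt "0 0 -0.5 0" --pt "0 0 0 0"

```text
time: 20.98
tcp_pos: [0.5081, -0.0682, 0.2564]
tool_rot: [0.0, -0.004, 1.0, -0.0]
wrist_force: [0.1, 0.1, -0.5]
opening: 0.005
```

Request:
send_rows --pt "0 0 -0.5 0" --pt "0 0 -0.5 0" --pt "0 0 -0.4 0" --pt "0 0 0 0"

```text
time: 21.48
tcp_pos: [0.5079, -0.0681, 0.2417]
tool_rot: [-0.0, -0.004, 1.0, 0.0]
wrist_force: [1.1, 0.4, 1.2]
opening: 0.01
```

Request:
send_rows --pt "0 0 -0.3 0" --pt "0 0 -0.3 0" --pt "0 0 -0.1 0" --pt "0 0 0 0"

```text
time: 21.98
tcp_pos: [0.508, -0.0681, 0.2354]
tool_rot: [-0.0, -0.004, 1.0, 0.0]
wrist_force: [-1.9, 0.1, 5.4]
opening: 0.005
```

Request:
send_rows --pt "0 0 -0.1 0" --pt "0 0 -0.1 0" --pt "0 0 0 0"

```text
time: 22.35
tcp_pos: [0.5081, -0.0681, 0.2352]
tool_rot: [0.0, -0.004, 1.0, -0.0]
wrist_force: [-9.2, 2.1, 24.1]
opening: 0.007
```

The finger hit a firm stop at tip height 0.069, which is where the pin should be fully down. I'll retreat and check.

Request:
send_rows --pt "0 0 1 0" --pt "0 0 3 0" --pt "0 0 5 0" --pt "-4 0 3 0" --pt "-4 0 0 0" --pt "0 0 0 0"

```text
time: 23.1
tcp_pos: [0.4265, -0.0679, 0.3535]
tool_rot: [0.0, -0.004, 1.0, -0.0]
wrist_force: [0.8, -0.3, -0.4]
opening: 0.007
```

```bash
python3 - <<'E'
from h import *
s=robot.read_state();print(s['tcp_pos'],s['wrist_force'],s['time'])
C=look(['wrist','scene'],['vice_grip','vice_sole','pin_top','brass_weight','felt_tin'])
s=C['scene']; im=cv2.resize(s['pixels'][110:290,230:370,::-1],None,fx=3,fy=3,interpolation=cv2.INTER_CUBIC)
cv2.imwrite('pics/s8.png',im)
E
```

```text
[ 0.4265 -0.0679  0.3535] [ 0.8478 -0.3052 -0.3739] 23.1
vice_grip scene [312.0, 153.0] 0.93 vice_grip --
vice_sole scene [304.0, 185.0] 0.8 vice_sole --
pin_top scene [280.0, 272.0] 0.61 pin_top --
brass_weight scene [357.0, 219.0] 0.79 brass_weight --
felt_tin wrist [186.0, 104.0] 0.82 felt_tin scene [280.0, 267.0] 0.59 felt_tin [0.3449, -0.206, 0.0091] [np.float64(2.7), np.float64(2.7)]
```

View pics/s8.png

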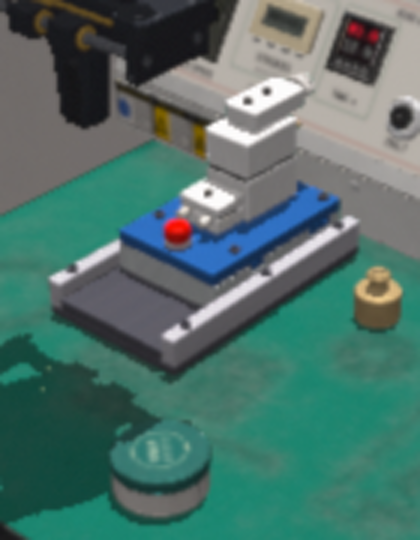

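The picture shows the knob fully down, the vice flush on the spacer, the weight and tin unmoved, and the arm clear. I'll hand the job in.

```bash
python3 -c "
from cell import robot
print(robot.close_job())"
```

```text
the job is handed in; nothing more can be done
None
```

The vice is set up on the dock with the lock pin down, and I handed the job in at about 23 s on the robot's clock (limit 58 s). `close_job` gives no verdict, so these are my own checks:

- **Spacer:** I pushed it about 30 mm along the dock until it stopped firmly. In the scene camera it matched the outline for "dropped" (18 mm), not the one for "riding" (26 mm).
- **Vice:** I gripped it from above, turned it 15° and lowered it with the red knob at the front. The lugs went in without hitting the spacer's top, and it touched down within about 0.5 mm of the calculated seated height.
- **Lock pin:** It stopped firmly with the fingertip at 69 mm, the calculated height for fully down. The last picture shows the knob down at the sole.
- **Bystanders and arm:** The weight and tin were where they started in the last picture. The arm was clear of everything, with wrist force near 0.

**Disagreements:**
- The top and wrist cameras differed by about 3 mm on the dock's position; I used the wrist camera.
- In the last look, the network marked `pin_top` on the tin. I ignored that and relied on the picture and the press force.

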